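# Fetch the die set from behind its bin

## Robot

A 6-joint arm with a two-finger parallel gripper is mounted at the origin on a cart in front of the work surface, level with it; the furniture and walls round the work are solid. World frame = base frame: x ahead of the robot, y to its left, z up, the work surface at z = 0. Lengths are in mm, angles in rad, forces in N, time in s.
With the tool pointing down it reaches from about 275 to 825 mm from the base axis. Payload 5.2 kg.
Tool frame: the origin (TCP) lies at the centre of the arm's flange, where the gripper is bolted on; the fingertips stand 186 mm ahead of it and the grasp point (between the pads) lies 167 mm ahead of it (arm.tip_extent is the z of the fingertips in the tool frame, in mm); z points along the fingers, y is the line along which they close (so a half turn about z gives the same grasp; the last joint's range is limited). The gripper opens to 93 mm and grips with 3 to 60 N. Pads are 15 mm wide; open, the fingers measure 128 mm over their backs; the gripper's body (75 mm by 188 mm) begins 65 mm behind the grasp point.
Start: joints at [-1.398, 0.259, 1.535, -0, 1.348, -0.203], TCP at [201.88, -511.616, 404.753] pointing down, gripper open.
Joint ranges: [-3.14, 3.14], [-0.91, 2.08], [0.19, 2.58], [-1.22, 4.36], [0.22, 2.71], [-3.12, 3.12]. Speed limits (rad/s): [2.57, 2.57, 3.14, 3.14, 3.14, 3.14].

## Interface

Orientations are given as [roll, pitch, yaw] about the fixed x, y, z axes, in that order (R = Rz(yaw) Ry(pitch) Rx(roll)).
In Python, from bench import arm gives the robot as it stands. The module is installed in compiled form; this text tells all that it offers.
- The arm moves only by the shell command python3 -m handwheel 'ROWS' [FORCE]. ROWS is a JSON object of lists of equal length, an entry for each row: "offset": the shift along the tool's x, y, z in m, a list of three; "delta_rot": the turn, a rotation vector about the tool's x, y, z in degrees, a list of three; "grip": the finger opening in m, from 0 to 0.093. In form: {"offset": [[tx, ty, tz], ...], "delta_rot": [[ax, ay, az], ...], "grip": [grip, ...]}. A call has 1 to 12 rows; each row is the pose to reach, as a shift and turn from the pose commanded when the call began, along the tool's axes at that moment; what a row does not reach only later rows make up. A row lasts 1/8 s, in which the tool goes at most 62.5 mm and 10.7 degrees, less where a joint would pass 70% of its speed; a pose out of reach is approached as far as the arm can. A call with a gripper value outside its range is refused whole. The fingers move at their own pace and stop on an object; FORCE is the grip in N (left out, the last holds). Time passes only in rows, so rows that repeat a pose let the fingers close. It gives the time, the measured TCP pose, the force, the opening and the grip force at its end, in the units of the state.
- arm.observe(): the state, without advancing time (a new reading comes with each control period).
- arm.capture(name): name is "side" or "top" or "wrist"; returns a dict with "frame" (420x560x3 uint8, red, green, blue), "range_z" (420x560 float32, mm along the optical axis (not along the pixel's ray), 0 where there is no reading), "camera_matrix" (3x3 intrinsics, pixels), "pose" (4x4, takes a point from camera to world coordinates); the wrist camera has in their place "hand_eye" (4x4, takes a point from camera to tool coordinates, whose origin is the TCP and whose axes are the flange's). Camera axes: x right, y down, z forward; pixel columns grow to the right and rows downward; lengths in mm; the calibration is good to about 2 mm. A picture is of the moment at which its call begins: read the wrist's pose just before it.
- arm.close_job(): hands the job in; it is judged then, once.
The state is a dict: "t": time; "joints": joint angles; "qd": joint speeds; "effort": joint torques, N m; "ee_pos": TCP position; "tool_rot": TCP orientation; "wrist_force": force on the tool from outside, world axes, zero at the start; "moment": the same for the moment, N m; "width": finger opening in mm; "grip_force": force on a finger pad.
Only numpy, scipy, OpenCV 4.12 (cv2) and the standard library are available. Lean on these libraries where they do the work, as an engineer would, in place of code of your own. Each camera call takes 0.05 s, during which the arm holds its last target. There are 200 camera calls.

## Task

The next job needs the crimping die set that stands at the back of the bin rack, hidden behind one of the blue store bins. Lift that bin out and stand it upright on the bench, lay the die set flat in the large empty compartment of the job tray, then put the bin back in its own lane, fully down between the guides. Do not spill or drop anything, and leave the other parts in the rack and the tray where they are.

Things in the scene. Friction and masses are not known exactly. Their poses are not given: they have to be found in the camera images.
- rack: Grey sheet-steel bin rack, fixed, 220 (x) x 332 (y) mm, floor 3 mm thick. Origin: underside centre; x to its back, y to its left. In front three bin lanes at y = 108, 0, -108 mm, between a lip at x = -107 mm and a rib at x = 8 mm. Behind each a place for one part, x = 10 to 65 mm, then a rib and 40 mm clear to the back panel (58 mm high). Lip, ribs and guides reach 10 to 12 mm above the bench.
- lane_left (a point): Left (+y) lane: where the origin of bin_left belongs, on the rack's floor 3 mm above the bench; axes as the rack's. The lane's two guides leave the bin's foot 3 mm of play at each side; lip and rib leave it 2 to 3 mm in front and behind. Dividers 23 mm high part the places behind the lanes; the rack's cheeks are 10 mm high beside the bins and 40 mm behind.
- lane_middle (a point): Middle lane: where the origin of bin_middle belongs; likewise
- lane_right (a point): Right (-y) lane: where the origin of bin_right belongs; likewise
- bin_left: Blue plastic store bin of grey fittings, one of three alike, 114 x 68 x 58 mm, 0.28 to 0.55 kg, in the rack's left lane. Origin: underside; x points to its back, z up. Foot x -53 to 57, y -32 to 34 mm. Take it across the side walls (66 mm over both) at x = 0 to 30 mm, where they are over 45 mm high. Front wall 34 mm high with a rolled lip, back wall 53 mm.
- bin_middle: Store bin like bin_left, in the rack's middle lane
- bin_right: Store bin like bin_left, in the rack's right lane
- die_set: Set of dark steel hose-crimping dies: a ribbed block 49 (x) x 96 (y) x 47 (z) mm, 0.5 to 0.8 kg; origin: underside centre. It stands behind the bin in one of the three lanes, long side across the lane, about 7 mm from the bin, so that no finger fits between; take it across the 49 mm depth once the bin is out.
- adaptor: Pale threaded adaptor standing on end, 28 x 32 x 48 mm, at the back of another lane; leave it. Origin: underside centre
- tee: Black forged tee, 50 x 70 x 25 mm, at the back of the remaining lane; leave it. Origin: underside, near the middle
- job_tray: Shallow steel tray, fixed, left of the rack, with 150 mm of free bench between; 202 (x) x 144 (y) mm, floor 3 mm, rim 18 mm high. Origin: underside; x away from the robot, y to its left. A divider 13 mm high at x = 22 mm parts the large empty compartment (towards the robot, black floor, x = -99 to 21, y = -71 to 71 mm) from the one with small parts behind.
- tray_bay (a point): Centre of the large compartment, on its floor, 3 mm above the bench; axes as the tray's
- coupler: Quick coupler with a red sleeve, 26 x 58 x 27 mm, lying in the tray's small compartment beside a brass nipple and a grey ferrule; leave it. Origin: underside centre
Things that resemble listed ones, but are neither listed nor needed, are in the scene too. Leave any red look-alike of the bin_middle alone.

How it is judged (in metres and radians):
On the way, in this order (a step that is already met when the one before it is completed fails the run):
1. the bin in front of the die set stands on the bench, upright and let go, at least 80 mm from its place, with the die set still in the rack (((distance of bin_left from where it was at the start of the episode above 0.08 m and angle between bin_left's own z axis and vertical below 0.1 rad and height (world z) of bin_left below 0.02 m and contact force between the fingers and bin_left below 0.1 N and linear speed of bin_left below 0.02 m/s and x of die_set in the frame of rack between 0 and 0.08 m and y of die_set in the frame of rack between 0.068 and 0.148 m) or (distance of bin_middle from where it was at the start of the episode above 0.08 m and angle between bin_middle's own z axis and vertical below 0.1 rad and height (world z) of bin_middle below 0.02 m and contact force between the fingers and bin_middle below 0.1 N and linear speed of bin_middle below 0.02 m/s and x of die_set in the frame of rack between 0 and 0.08 m and y of die_set in the frame of rack between -0.04 and 0.04 m) or (distance of bin_right from where it was at the start of the episode above 0.08 m and angle between bin_right's own z axis and vertical below 0.1 rad and height (world z) of bin_right below 0.02 m and contact force between the fingers and bin_right below 0.1 N and linear speed of bin_right below 0.02 m/s and x of die_set in the frame of rack between 0 and 0.08 m and y of die_set in the frame of rack between -0.148 and -0.068 m))), for 0.1 s.
2. the die set lies flat and let go in the tray's large compartment (x of die_set in the frame of tray_bay between -0.036 and 0.036 m and y of die_set in the frame of tray_bay between -0.047 and 0.047 m and z of die_set in the frame of tray_bay below 0.004 m and angle between die_set's own z axis and vertical below 0.06 rad and contact force between the fingers and die_set below 0.1 N and linear speed of die_set below 0.02 m/s), for 0.1 s.
At the end, for the whole second after the job is handed in: The die set lies flat on the floor of the tray's large compartment, its middle within 36 mm (x) and 47 mm (y) of the centre; all three bins stand in their own lanes, within 6 mm of their places, on the rack's floor (3 mm), upright, square to 0.12 rad; all let go and at rest (all of step 2 and x of bin_left in the frame of lane_left between -0.006 and 0.006 m and y of bin_left in the frame of lane_left between -0.006 and 0.006 m and z of bin_left in the frame of lane_left below 0.003 m and angle between each of bin_left, bin_middle, bin_right's own z axis and vertical below 0.05 rad and angle between the x axis of each of bin_left, bin_middle, bin_right and the x axis of rack, either way round below 0.12 rad and contact force between the fingers and bin_left below 0.1 N and linear speed of each of bin_left, bin_middle, bin_right below 0.02 m/s and x of bin_middle in the frame of lane_middle between -0.006 and 0.006 m and y of bin_middle in the frame of lane_middle between -0.006 and 0.006 m and z of bin_middle in the frame of lane_middle below 0.003 m and contact force between the fingers and bin_middle below 0.1 N and x of bin_right in the frame of lane_right between -0.006 and 0.006 m and y of bin_right in the frame of lane_right between -0.006 and 0.006 m and z of bin_right in the frame of lane_right below 0.003 m and contact force between the fingers and bin_right below 0.1 N); the robot touches nothing.
It fails at once if a bin is tipped by more than about 30 degrees, so that its fittings would spill (angle between any of bin_left, bin_middle, bin_right's own z axis and vertical above 0.5 rad).
It fails at once if the die set or a bin is dropped (falls free, faster than 0.5 m/s) ((linear speed of die_set above 0.5 m/s and contact force between the fingers and die_set below 0.1 N) or (linear speed of bin_left above 0.5 m/s and contact force between the fingers and bin_left below 0.1 N) or (linear speed of bin_middle above 0.5 m/s and contact force between the fingers and bin_middle below 0.1 N) or (linear speed of bin_right above 0.5 m/s and contact force between the fingers and bin_right below 0.1 N)).
It fails at once if the adaptor or the tee in the rack, or the coupler in the job tray, is shifted by more than 25 mm (distance of any of adaptor, tee, coupler from where it was at the start of the episode above 0.025 m).
It also fails if it takes over 72 s, if anything falls off the work surface, if the arm or the gripper's body presses on something with over 40 N, if the wrist force passes 120 N, or if a joint passes its speed limit or range.

## Working session

There is one attempt and no reset: what is moved stays moved. The work goes in short steps, Python scripts to look and compute and a shell command to move; the robot and the scene stay as the last step left them, time stands still between calls to the robot, and variables do not carry over. Pictures are saved under pics/ and viewed, at most 10 in all, crops included, and the job is handed in when it is done.

```bash
mkdir -p pics; cat > h.py <<'E'
import numpy as np, cv2
from bench import arm
from scipy.spatial.transform import Rotation as R
def cap(n):
    s=arm.observe(); c=arm.capture(n)
    if 'pose' in c: T=np.array(c['pose'])
    else:
        W=np.eye(4); W[:3,:3]=R.from_euler('xyz',s['tool_rot']).as_matrix(); W[:3,3]=s['ee_pos']; T=W@np.array(c['hand_eye'])
    z=np.array(c['range_z']); K=np.array(c['camera_matrix']); v,u=np.mgrid[:z.shape[0],:z.shape[1]]
    P=np.stack([(u-K[0,2])/K[0,0]*z,(v-K[1,2])/K[1,1]*z,z],-1)@T[:3,:3].T+T[:3,3]
    P[z==0]=np.nan
    return np.array(c['frame']),P
def save(n,f,s=1):
    cv2.imwrite('pics/'+n,cv2.resize(f[:,:,::-1],None,fx=s,fy=s,interpolation=cv2.INTER_CUBIC))
E
python3 - <<'E'
from h import *
print(arm.observe())
for n in('top','side'):
    f,P=cap(n); save(n+'0.png',f,1.42); np.savez('/tmp/'+n,f=f,P=P)
E
```

```text
{'t': 0.0, 'joints': array([-1.39781234e+00,  2.59333883e-01,  1.53610893e+00, -2.50831866e-05,
        1.34803245e+00, -2.02829035e-01]), 'qd': array([-0.00057841,  0.00086662, -0.00074373, -0.00104093, -0.00120873,
        0.00016071]), 'effort': array([ 3.37991951e-03, -4.37299562e+01, -2.84001607e+01,  7.23415031e-02,
        4.14365670e-02, -1.30954700e-04]), 'ee_pos': array([ 201.82788474, -511.3805766 ,  403.9119464 ]), 'tool_rot': array([-3.13974371e+00, -3.55283473e-04,  3.75818256e-01]), 'wrist_force': array([-0.19306411, -0.26967271,  1.05290719]), 'moment': array([-0.00416748, -0.06954508,  0.02502456]), 'grip_force': 0.0, 'width': 93.03648918296297}
```

View pics/top0.png

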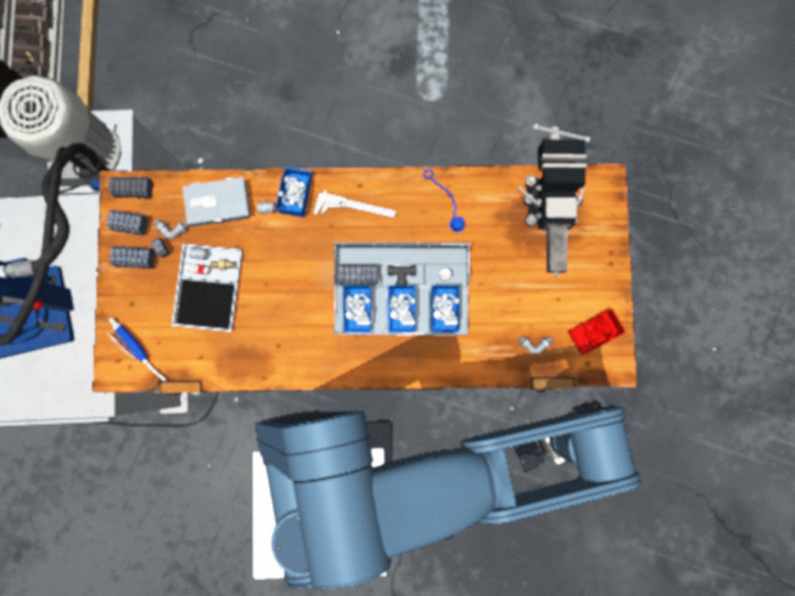

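View pics/side0.png

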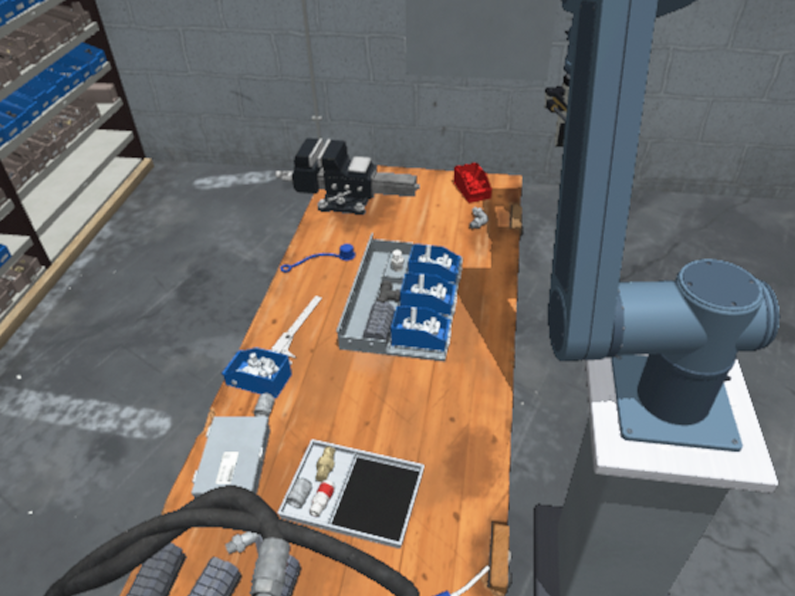

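The top picture shows the rack with three blue bins at (358,308), (402,308) and (446,308). The ribbed dark block at (357,272) is behind the left bin, the tee is at (402,272), the adaptor at (446,272), and the tray's black bay is at (205,303).

Look-alikes:
- **Die set:** three ribbed blocks at the far left, (130,187), (125,222) and (130,257).
- **Bin:** a loose blue bin at (294,192) and a red one at (597,331).

By the description I choose the block inside the rack at (357,272) and bin_left at (358,308). I'll check both in a crop.

```bash
python3 - <<'E'
from h import *
d=np.load('/tmp/top.npz'); f,P=d['f'],d['P']
save('crop0.png',f[160:245,110:345],3.4)
def box(n,m):
    m=m.astype(np.uint8); k,l,s,c=cv2.connectedComponentsWithStats(m)
    for i in range(1,k):
        if s[i,4]<60: continue
        p=P[l==i]; r=cv2.minAreaRect(p[:,:2].astype(np.float32)); print(n,c[i].round(),s[i,4],[np.round(x,1) for x in r],'z',np.nanpercentile(p[:,2],[2,50,98]).round(1))
hsv=cv2.cvtColor(f,cv2.COLOR_RGB2HSV); z=P[:,:,2]
v,u=np.mgrid[:420,:560]
roi=(u>110)&(u<345)&(v>160)&(v<245)
box('blue',roi&(hsv[...,0]>95)&(hsv[...,0]<125)&(hsv[...,1]>120))
box('die',roi&(z>35)&(z<53)&(hsv[...,2]<120)&(u>230)&(u<270)&(v<200))
box('tall',roi&(z>38)&(u>225)&(u<335))
box('blackfloor',roi&(u<180)&(hsv[...,2]<60))
w=(hsv[...,1]<90)
box('rack',(w|(hsv[...,0]>85))&(u>225)&(u<340)&(v>165)&(v<240))
box('tray',w&(u>115)&(u<175)&(v>168)&(v<237))
E
```

```text
blue [250. 216.] 289 [array([ 496. , -103.2]), array([ 62.9, 120.3]), np.float64(88.2)] z [-1.9  9.3 58.5]
blue [282. 204.] 139 [array([ 525.4, -211.8]), array([40.8, 68. ]), np.float64(3.0)] z [-1.7  6.1 57.9]
blue [311. 217.] 298 [array([ 486.1, -317.2]), array([ 66.1, 112. ]), np.float64(88.0)] z [-3.2  8.8 55.8]
blue [280. 229.] 141 [array([ 451.3, -198.1]), array([85.9, 48. ]), np.float64(52.5)] z [-2.1  6.2 41.9]
tall [285. 171.] 233 [array([ 647. , -217.6]), array([331.9,  12.9]), np.float64(87.9)] z [39.  55.2 64.9]
tall [252. 192.] 341 [array([ 580.6, -106.6]), array([94.3, 46.4]), np.float64(88.3)] z [38.9 47.  55.2]
tall [252. 212.] 102 [array([ 497.6, -103.5]), array([ 63.1, 103.2]), np.float64(88.2)] z [38.7 52.7 65. ]
tall [287. 208.] 83 [array([ 495.1, -211.9]), array([ 65.4, 103.2]), np.float64(88.5)] z [39.2 53.9 63.8]
tall [314. 209.] 109 [array([ 493.9, -318. ]), array([ 66., 100.]), np.float64(88.6)] z [38.3 53.1 63.1]
blackfloor [144. 214.] 1032 [array([517.7, 279. ]), array([128.3, 105.3]), np.float64(82.9)] z [-4.3  3.9 11.3]
rack [283. 203.] 6184 [array([ 538.4, -209. ]), array([336.9, 226.2]), np.float64(87.1)] z [-3.6  7.4 57.5]
tray [145. 203.] 2486 [array([559. , 275.2]), array([158.6, 209.3]), np.float64(82.1)] z [-4.1  5.3 31.7]
```

View pics/crop0.png

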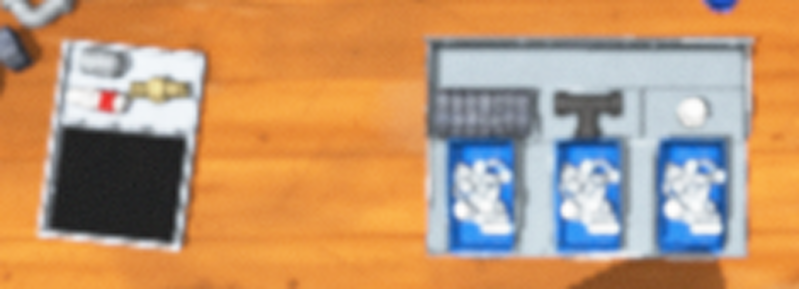

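The crop confirms it: the dark ribbed block at (485,112) stands behind the left bin at (483,200), with the tee and the adaptor behind the other two. Next I move over the left bin for a closer look with the wrist camera.

```bash
python3 -m handwheel '{"offset":[[0.4,-0.25,0],[0.4,-0.25,0],[0.4,-0.25,0],[0.4,-0.25,0],[0.4,-0.25,0],[0.4,-0.25,0],[0.4,-0.25,0],[0.4,-0.25,0],[0.4,-0.25,0],[0.4,-0.25,0],[0.4,-0.25,0],[0.4,-0.25,0]],"delta_rot":[[0,0,10],[0,0,20],[0,0,23],[0,0,23],[0,0,23],[0,0,23],[0,0,23],[0,0,23],[0,0,23],[0,0,23],[0,0,23],[0,0,23]],"grip":[0.093,0.093,0.093,0.093,0.093,0.093,0.093,0.093,0.093,0.093,0.093,0.093]}'
python3 - <<'E'
from h import *
f,P=cap('wrist'); save('w1.png',f,1.42); np.savez('/tmp/w1',f=f,P=P); print(arm.observe()['ee_pos'],arm.observe()['tool_rot'])
E
```

```text
t: 1.6
ee_pos: [481.7, -133.2, 404.8]
tool_rot: [3.142, 0.0, -0.028]
wrist_force: [0.1, 0.4, -0.2]
width: 93.0
grip_force: 0.0
[ 481.81578087 -133.12412859  404.81152823] [ 3.14146630e+00 -1.83798990e-05 -2.73316044e-02]
```

View pics/w1.png

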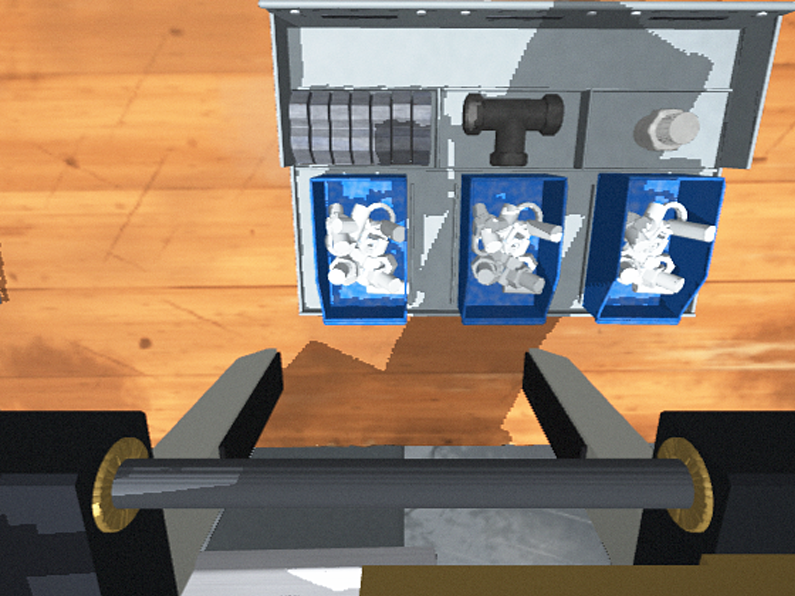

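The wrist view shows the left bin's rim from (312,177) to (408,322), the die set from (290,90) to (437,165), and the back panel along the top. Next I fit their poses from the range image.

```bash
python3 - <<'E'
from h import *
d=np.load('/tmp/w1.npz'); f,P=d['f'],d['P']; z=P[...,2]
hsv=cv2.cvtColor(f,cv2.COLOR_RGB2HSV); v,u=np.mgrid[:420,:560]; U,V=u*1.42,v*1.42
def rect(n,m):
    p=P[m&np.isfinite(z)]; r=cv2.minAreaRect(p[:,:2].astype(np.float32)); print(n,len(p),[np.round(x,1) for x in r],'med',np.median(p,0).round(1),p.min(0).round(1),p.max(0).round(1))
blue=(hsv[...,0]>95)&(hsv[...,0]<125)&(hsv[...,1]>120)&(V>160)&(V<330)
for n,a,b in(('L',300,425),('M',445,575),('R',580,730)):
    m=blue&(U>a)&(U<b); rect('bin'+n+' >46',m&(z>46)); rect('all>30',m&(z>30))
    b=m&(z>46)&(P[...,0]<530)
rect('die',(U>280)&(U<442)&(V>80)&(V<170)&(z>42)&(z<55))
b=(V<40)&(z>50)&(z<66); rect('panel',b); p=P[b]; print('panel dx/dy',np.polyfit(p[:,1],p[:,0],1))
rect('rack lowfront',(U>290)&(U<700)&(V>170)&(V<322)&(z>1.5)&(hsv[...,1]<60)&(z<14))
E
```

```text
binL >46 678 [array([ 501.4, -103.9]), array([65.5, 90.3]), np.float64(88.7)] med [520.9 -74.2  56.7] [ 455.5 -137.6   46. ] [547.  -70.3  60.3]
all>30 1414 [array([ 489.5, -103.7]), array([ 65.6, 114. ]), np.float64(88.7)] med [492.4 -81.8  45.2] [ 431.9 -137.6   30. ] [547.1 -70.   60.3]
binM >46 863 [array([ 498.7, -213. ]), array([66.1, 90.3]), np.float64(89.0)] med [ 517.2 -228.8   55.7] [ 454.1 -246.5   46. ] [ 544.2 -179.3   60.3]
all>30 1912 [array([ 486.6, -212.7]), array([ 66.1, 114.5]), np.float64(88.9)] med [ 488.8 -226.3   43.8] [ 429.1 -246.5   30. ] [ 544.4 -178.7   60.3]
binR >46 1355 [array([ 496.2, -318.6]), array([66.6, 90.5]), np.float64(87.9)] med [ 511.3 -322.8   53.8] [ 449.8 -353.4   46. ] [ 542.2 -284.7   60.3]
all>30 3200 [array([ 484.4, -318.4]), array([ 66.7, 113.9]), np.float64(88.2)] med [ 491.5 -323.9   43.4] [ 426.7 -353.4   30. ] [ 542.3 -283.8   60.3]
die 4020 [array([ 579. , -103.7]), array([102.7,  42.2]), np.float64(88.5)] med [ 578.9 -106.8   48.5] [ 556.6 -155.2   42. ] [601.1 -52.2  52.4]
panel 2629 [array([ 646.6, -215.4]), array([330.7,   5.8]), np.float64(88.3)] med [ 646.  -215.5   57.4] [ 639.  -380.6   50. ] [652.8 -50.   60.2]
panel dx/dy [3.00936093e-02 6.52447014e+02]
rack lowfront 7626 [array([ 487.1, -213. ]), array([332.2, 117.8]), np.float64(88.5)] med [ 493.1 -163.7    3.7] [ 424.1 -378.     1.5] [550.3 -45.8  14. ]
```

```bash
python3 -m handwheel '{"offset":[[0.022,-0.03,0.03],[0.022,-0.03,0.08],[0.022,-0.03,0.13],[0.022,-0.03,0.16],[0.022,-0.03,0.18],[0.022,-0.03,0.197],[0.022,-0.03,0.197],[0.022,-0.03,0.197],[0.022,-0.03,0.197]],"delta_rot":[[0,0,0],[0,0,0],[0,0,0],[0,0,0],[0,0,0],[0,0,0],[0,0,0],[0,0,0],[0,0,0]],"grip":[0.093,0.093,0.093,0.093,0.093,0.093,0.093,0.093,0.093]}' 30
python3 -m handwheel '{"offset":[[0,0,0],[0,0,0],[0,0,0],[0,0,0],[0,0,0],[0,0,0],[0,0,0],[0,0,0]],"delta_rot":[[0,0,0],[0,0,0],[0,0,0],[0,0,0],[0,0,0],[0,0,0],[0,0,0],[0,0,0]],"grip":[0.06,0.06,0.06,0.06,0.06,0.06,0.06,0.06]}' 30
```

```text
t: 2.78
ee_pos: [505.3, -103.1, 208.7]
tool_rot: [3.141, -0.002, -0.026]
wrist_force: [-0.6, 1.0, 0.2]
width: 93.0
grip_force: 0.0
t: 3.78
ee_pos: [505.1, -102.9, 207.9]
tool_rot: [3.141, -0.0, -0.026]
wrist_force: [-0.1, -1.1, 3.4]
width: 65.8
grip_force: 30.0
```

```bash
python3 -m handwheel '{"offset":[[0,0,-0.01],[0,0,-0.03],[0,0,-0.055],[0,0,-0.085],[0,-0.04,-0.09],[0,-0.09,-0.09],[0,-0.14,-0.09],[0,-0.175,-0.08],[0,-0.185,-0.06],[0,-0.185,-0.035],[0,-0.185,-0.015],[0,-0.185,-0.006]],"delta_rot":[[0,0,0],[0,0,0],[0,0,0],[0,0,0],[0,0,0],[0,0,0],[0,0,0],[0,0,0],[0,0,0],[0,0,0],[0,0,0],[0,0,0]],"grip":[0.06,0.06,0.06,0.06,0.06,0.06,0.06,0.06,0.06,0.06,0.06,0.06]}'
python3 -m handwheel '{"offset":[[0,0,0.004],[0,0,0.008],[0,0,0.0085],[0,0,0.0085]],"delta_rot":[[0,0,0],[0,0,0],[0,0,0],[0,0,0]],"grip":[0.06,0.06,0.06,0.06]}'
```

```text
t: 5.28
ee_pos: [508.8, 82.4, 212.3]
tool_rot: [-3.141, 0.004, -0.025]
wrist_force: [0.3, -0.0, -5.5]
width: 66.1
grip_force: 30.0
t: 5.78
ee_pos: [509.9, 82.1, 205.7]
tool_rot: [3.142, -0.001, -0.026]
wrist_force: [-0.1, -0.7, -5.1]
width: 65.5
grip_force: 30.0
```

```bash
python3 -m handwheel '{"offset":[[0,0,0.001],[0,0,0.0015],[0,0,0.0015]],"delta_rot":[[0,0,0],[0,0,0],[0,0,0]],"grip":[0.06,0.06,0.06]}'
```

```text
t: 6.15
ee_pos: [509.9, 82.1, 204.9]
tool_rot: [3.141, -0.001, -0.026]
wrist_force: [-3.4, 0.4, 4.7]
width: 65.8
grip_force: 30.0
```

```bash
python3 -m handwheel '{"offset":[[0,0,0],[0,0,0],[0,0,0],[0,0,0],[0,0,-0.04],[0,0,-0.1],[0,0,-0.15],[0,0,-0.18]],"delta_rot":[[0,0,0],[0,0,0],[0,0,0],[0,0,0],[0,0,0],[0,0,0],[0,0,-5],[0,0,-10]],"grip":[0.093,0.093,0.093,0.093,0.093,0.093,0.093,0.093]}'
python3 -m handwheel '{"offset":[[0,0.05,0],[0.03,0.1,0],[0.06,0.15,0],[0.05,0.19,0],[0.05,0.19,0],[0.05,0.19,0],[0.05,0.19,0],[0.05,0.19,0],[0.05,0.19,0],[0.05,0.19,0]],"delta_rot":[[0,0,-10],[0,0,-20],[0,0,-30],[0,0,-40],[0,0,-50],[0,0,-60],[0,0,-70],[0,0,-80],[0,0,-80],[0,0,-80]],"grip":[0.072,0.072,0.072,0.072,0.072,0.072,0.072,0.072,0.072,0.072]}'
python3 - <<'E'
from h import *
f,P=cap('wrist'); save('w2.png',f,1.42); np.savez('/tmp/w2',f=f,P=P); print(arm.observe()['ee_pos'],arm.observe()['tool_rot'])
f,P=cap('top'); save('t2.png',f[160:245,110:345],3.4); np.savez('/tmp/t2',f=f,P=P)
E
```

```text
t: 7.15
ee_pos: [509.9, 82.1, 386.7]
tool_rot: [3.141, -0.004, 0.152]
wrist_force: [1.2, -0.1, -0.3]
width: 93.2
grip_force: 0.0
t: 8.4
ee_pos: [587.3, -98.3, 383.6]
tool_rot: [-3.141, -0.0, 1.542]
wrist_force: [-0.1, 0.3, -0.4]
width: 71.8
grip_force: 0.0
[587.35097471 -98.34867977 383.67721545] [-3.14149184e+00 -8.17180353e-05  1.54244587e+00]
```

View pics/w2.png

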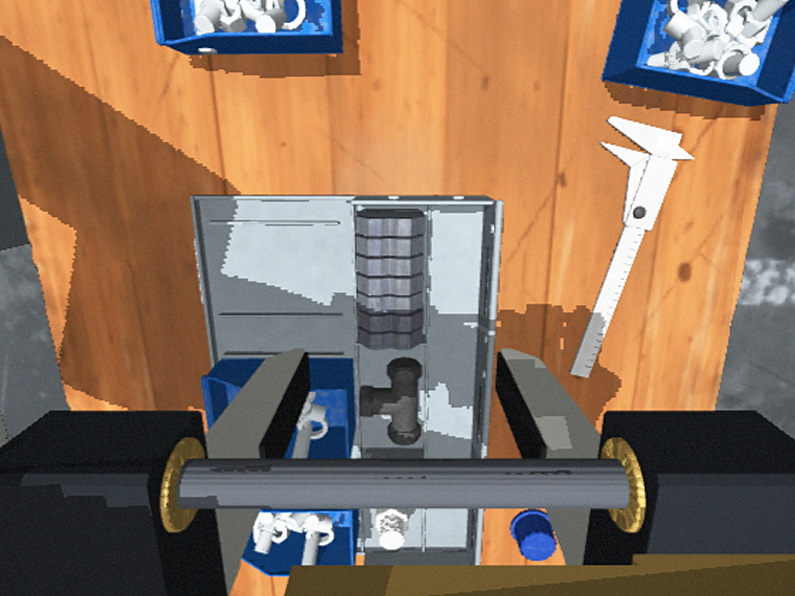

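The bin stands upright on the bench at the top left, the lane is empty, and the die set fills (357,207) to (424,348). I'll measure it, plus the tray bay from the latest top picture.

```bash
python3 - <<'E'
from h import *
d=np.load('/tmp/w2.npz'); f,P=d['f'],d['P']; z=P[...,2]
v,u=np.mgrid[:420,:560]; U,V=u*1.42,v*1.42
def rect(n,p):
    r=cv2.minAreaRect(p[:,:2].astype(np.float32)); print(n,len(p),[np.round(x,1) for x in r],p.min(0).round(1),p.max(0).round(1),'z',np.median(p[:,2]).round(1))
rect('die',P[(U>352)&(U<430)&(V>200)&(V<352)&(z>43)&(z<56)])
rect('cheek/back',P[(U>430)&(U<505)&(V>195)&(V<340)&(z>53)&(z<63)])
m=P[(U>205)&(U<430)&(V<212)&(V>190)&(z>5)&(z<50)]; rect('cheek',m)
d=np.load('/tmp/t2.npz'); f,P=d['f'],d['P']
h=cv2.cvtColor(f,cv2.COLOR_RGB2HSV); v,u=np.mgrid[:420,:560]
m=((h[...,2]<70)&(u<180)&(u>115)&(v>165)&(v<245)).astype(np.uint8)
k,l,s,c=cv2.connectedComponentsWithStats(m); i=1+s[1:,4].argmax()
rect('bay',P[l==i])
q=np.array(P[l==i]); 
for a,b in(('x',0),('y',1)): print(a,np.percentile(q[:,b],[1,50,99]).round(1))
E
```

```text
die 3464 [array([ 578.6, -107.2]), array([94.7, 40.7]), np.float64(88.1)] [ 558.2 -154.9   43. ] [600.2 -59.6  52.2] z 48.5
cheek/back 527 [array([650.3, -97.6]), array([96.9,  5.2]), np.float64(88.4)] [ 646.8 -146.    54.6] [654.1 -49.1  59.6] z 57.4
cheek 838 [array([526.8, -53.5]), array([ 13.8, 164.3]), np.float64(89.0)] [444.8 -61.9   5. ] [608.8 -45.2  42.5] z 11.1
bay 1046 [array([517.3, 278.2]), array([126.2, 106. ]), np.float64(82.1)] [nan nan nan] [nan nan nan] z nan
x [nan nan nan]
y [nan nan nan]
```

```bash
python3 -m handwheel '{"offset":[[-0.009,-0.0085,0.04],[-0.009,-0.0085,0.09],[-0.009,-0.0085,0.125],[-0.009,-0.0085,0.15],[-0.009,-0.0085,0.17],[-0.009,-0.0085,0.181],[-0.009,-0.0085,0.181],[-0.009,-0.0085,0.181]],"delta_rot":[[0,0,0],[0,0,0],[0,0,0],[0,0,0],[0,0,0],[0,0,0],[0,0,0],[0,0,0]],"grip":[0.072,0.072,0.072,0.072,0.072,0.072,0.072,0.072]}' 45
python3 -m handwheel '{"offset":[[0,0,0],[0,0,0],[0,0,0],[0,0,0],[0,0,0],[0,0,0],[0,0,0]],"delta_rot":[[0,0,0],[0,0,0],[0,0,0],[0,0,0],[0,0,0],[0,0,0],[0,0,0]],"grip":[0.04,0.04,0.04,0.04,0.04,0.04,0.04]}' 45
```

```text
t: 9.5
ee_pos: [579.0, -107.3, 203.6]
tool_rot: [3.14, 0.001, 1.545]
wrist_force: [-1.2, -0.9, 0.6]
width: 72.1
grip_force: 0.0
t: 10.38
ee_pos: [578.5, -107.2, 203.1]
tool_rot: [-3.141, 0.0, 1.545]
wrist_force: [-2.1, 0.1, 5.0]
width: 47.7
grip_force: 45.0
```

```bash
python3 -m handwheel '{"offset":[[0,0,-0.01],[0,0,-0.03],[0,0,-0.06],[0,0,-0.1],[0.03,0,-0.14],[0.07,-0.01,-0.16],[0.11,-0.02,-0.16],[0.15,-0.03,-0.16],[0.19,-0.04,-0.16],[0.21,-0.05,-0.16],[0.22,-0.05,-0.16],[0.22,-0.05,-0.16]],"delta_rot":[[0,0,0],[0,0,0],[0,0,0],[0,0,0],[0,0,0],[0,0,0],[0,0,0],[0,0,0],[0,0,0],[0,0,0],[0,0,0],[0,0,0]],"grip":[0.04,0.04,0.04,0.04,0.04,0.04,0.04,0.04,0.04,0.04,0.04,0.04]}'
python3 - <<'E'
from h import *
f,P=cap('wrist'); save('w3.png',f,1.42); np.savez('/tmp/w3',f=f,P=P); print(arm.observe()['ee_pos'],arm.observe()['tool_rot'])
E
```

```text
t: 11.88
ee_pos: [534.6, 114.0, 362.7]
tool_rot: [3.141, 0.0, 1.546]
wrist_force: [0.3, -0.0, -5.7]
width: 47.6
grip_force: 45.0
[534.73856148 113.42908096 362.6795438 ] [3.14131533e+00 6.53998915e-04 1.54496697e+00]
```

View pics/w3.png

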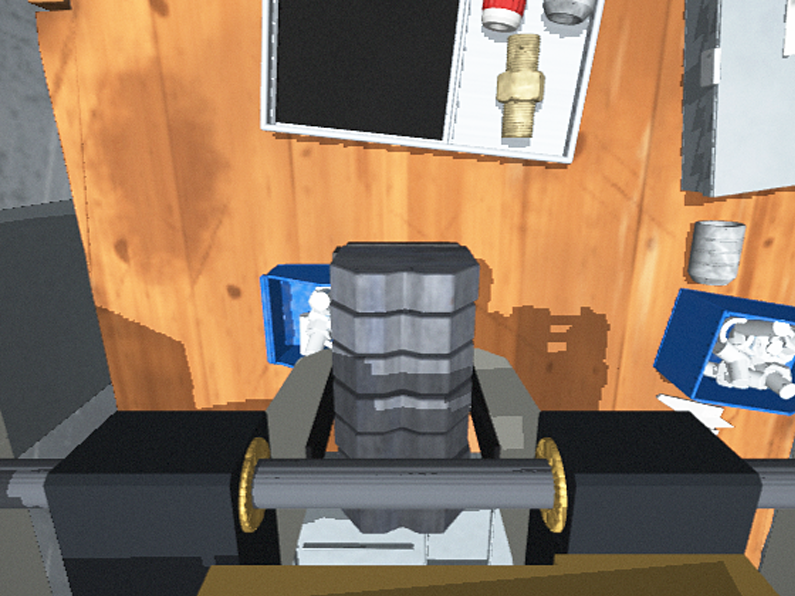

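The die set is held level. The tray's near rim runs from (263,131) to (572,162), and the bay's right-hand floor corners are at (274,124) and (443,139).

```bash
python3 - <<'E'
from h import *
d=np.load('/tmp/w3.npz'); f,P=d['f'],d['P']
for U,V in((264,130),(572,161),(264,8),(275,123),(442,137),(459,12),(278,8)):
    u,v=int(U/1.42),int(V/1.42); w=P[v-1:v+2,u-1:u+2].reshape(-1,3); print((U,V),P[v,u].round(1),np.nanmedian(w,0).round(1))
z=P[...,2]; v,u=np.mgrid[:420,:560]; U,V=u*1.42,v*1.42
m=(z>13)&(z<22)&(V<170)&(U>255)&(U<610); p=P[m]; r=cv2.minAreaRect(p[:,:2].astype(np.float32)); print(r, p.min(0),p.max(0))
E
```

```text
(264, 130) [447.2 209.7  18.2] [446.2 209.7  17.5]
(572, 161) [648.6 185.3  18.3] [648.6 185.3  18.3]
(264, 8) [455.  279.3  18.7] [454.7 280.3  17.7]
(275, 123) [451.6 214.6   4.9] [451.5 214.6   3.6]
(442, 137) [564.5 202.9   1.8] [564.4 202.9   4.1]
(459, 12) [575.4 278.3   1.8] [575.2 277.9   3.8]
(278, 8) [460.2 283.    3.7] [460.2 283.1   3.6]
((553.4854736328125, 243.87869262695312), (95.6854476928711, 206.70542907714844), 82.70516204833984) [446.18703734 184.38598799  13.00856765] [661.17526208 283.321093    21.99512844]
```

```bash
python3 -m handwheel '{"offset":[[0.04,-0.005,0],[0.09,-0.012,0],[0.13,-0.018,0],[0.155,-0.021,0.02],[0.16,-0.021,0.05],[0.16,-0.021,0.09],[0.16,-0.021,0.12],[0.16,-0.021,0.14],[0.16,-0.021,0.15],[0.16,-0.021,0.155],[0.16,-0.021,0.159],[0.16,-0.021,0.159]],"delta_rot":[[0,0,2],[0,0,4],[0,0,5.5],[0,0,5.5],[0,0,5.5],[0,0,5.5],[0,0,5.5],[0,0,5.5],[0,0,5.5],[0,0,5.5],[0,0,5.5],[0,0,5.5]],"grip":[0.04,0.04,0.04,0.04,0.04,0.04,0.04,0.04,0.04,0.04,0.04,0.04]}'
python3 -m handwheel '{"offset":[[0,0,0.001],[0,0,0.001]],"delta_rot":[[0,0,0],[0,0,0]],"grip":[0.04,0.04]}'
```

```text
t: 13.42
ee_pos: [517.6, 274.5, 204.1]
tool_rot: [3.141, -0.0, 1.449]
wrist_force: [-0.6, 0.0, -5.0]
width: 47.5
grip_force: 45.0
t: 13.68
ee_pos: [517.5, 274.6, 203.1]
tool_rot: [3.141, -0.0, 1.449]
wrist_force: [-0.3, -0.1, -4.7]
width: 47.6
grip_force: 45.0
```

```bash
python3 -m handwheel '{"offset":[[0,0,0.001],[0,0,0.001]],"delta_rot":[[0,0,0],[0,0,0]],"grip":[0.04,0.04]}'
python3 -m handwheel '{"offset":[[0,0,0.0006],[0,0,0.0006]],"delta_rot":[[0,0,0],[0,0,0]],"grip":[0.04,0.04]}'
```

```text
t: 13.92
ee_pos: [517.4, 274.6, 203.1]
tool_rot: [3.141, -0.0, 1.449]
wrist_force: [-2.5, -0.8, 6.0]
width: 47.6
grip_force: 45.0
t: 14.18
ee_pos: [517.4, 274.7, 203.1]
tool_rot: [3.141, -0.0, 1.449]
wrist_force: [-3.7, -1.0, 9.8]
width: 47.9
grip_force: 45.0
```

```bash
python3 -m handwheel '{"offset":[[0,0,0],[0,0,0],[0,0,0],[0,0,-0.03],[0,0,-0.08],[0,0,-0.14],[0,0,-0.19]],"delta_rot":[[0,0,0],[0,0,0],[0,0,0],[0,0,0],[0,0,0],[0,0,0],[0,0,0]],"grip":[0.072,0.072,0.072,0.072,0.072,0.072,0.072]}'
python3 -m handwheel '{"offset":[[-0.05,0,0],[-0.11,0,0],[-0.17,0,0],[-0.217,-0.006,0],[-0.217,-0.006,0],[-0.217,-0.006,0],[-0.217,-0.006,0],[-0.217,-0.006,0],[-0.217,-0.006,0],[-0.217,-0.006,0],[-0.217,-0.006,0]],"delta_rot":[[0,0,10],[0,0,20],[0,0,30],[0,0,40],[0,0,50],[0,0,60],[0,0,70],[0,0,80],[0,0,84.5],[0,0,84.5],[0,0,84.5]],"grip":[0.093,0.093,0.093,0.093,0.093,0.093,0.093,0.093,0.093,0.093,0.093]}'
python3 - <<'E'
from h import *
f,P=cap('wrist'); save('w4.png',f,1.42); np.savez('/tmp/w4',f=f,P=P); print(arm.observe()['ee_pos'],arm.observe()['tool_rot'])
hsv=cv2.cvtColor(f,cv2.COLOR_RGB2HSV); z=P[...,2]
blue=((hsv[...,0]>95)&(hsv[...,0]<125)&(hsv[...,1]>120)&(z>27)&(z<58)).astype(np.uint8)
k,l,s,c=cv2.connectedComponentsWithStats(cv2.dilate(blue,np.ones((5,5))))
for i in range(1,k):
    p=P[(l==i)&(blue>0)]
    if len(p)>300: r=cv2.minAreaRect(p[:,:2].astype(np.float32)); print(c[i]*1.42,r)
E
```

```text
t: 15.05
ee_pos: [517.4, 274.6, 393.4]
tool_rot: [3.14, -0.001, 1.449]
wrist_force: [1.5, -0.4, 0.3]
width: 72.1
grip_force: 0.0
t: 16.42
ee_pos: [485.1, 59.9, 391.1]
tool_rot: [-3.142, 0.0, -0.024]
wrist_force: [0.3, 0.6, -0.7]
width: 92.8
grip_force: 0.0
[485.08688576  59.89997639 391.10221174] [-3.14155932e+00  9.71633372e-05 -2.42918734e-02]
[364.13487569 251.21496547] ((494.3307189941406, 82.1097412109375), (65.38909912109375, 114.46492004394531), 88.85687255859375)
[747.25158156 253.78923544] ((487.5409240722656, -210.1726837158203), (64.02940368652344, 113.79338073730469), 89.41178894042969)
```

View pics/w4.png

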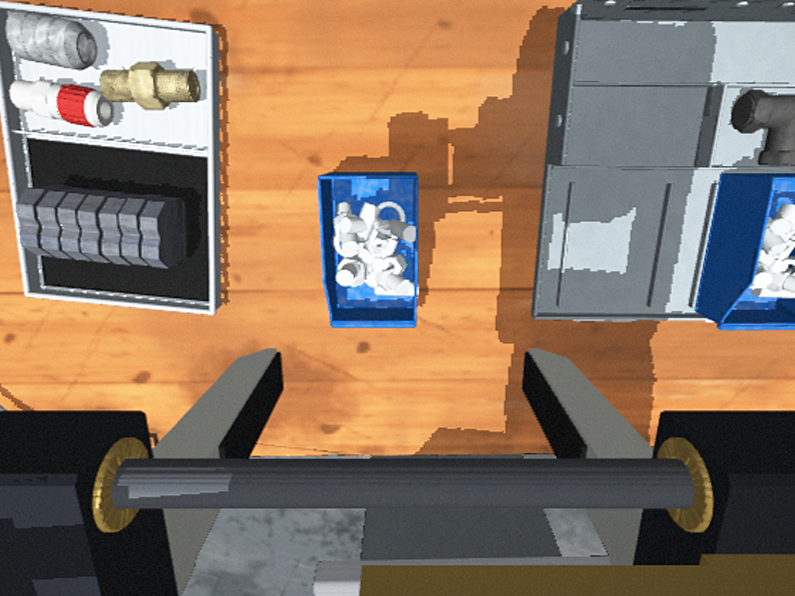

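The die set lies flat in the black bay at about (110,230), and the bin stands untouched at (368,250). The fitted bin centre (494.3, 82.1) matches the carry shift, so I regrasp it at the same spot.

```bash
python3 -m handwheel '{"offset":[[0.0245,-0.0228,0.03],[0.0245,-0.0228,0.08],[0.0245,-0.0228,0.13],[0.0245,-0.0228,0.155],[0.0245,-0.0228,0.175],[0.0245,-0.0228,0.186],[0.0245,-0.0228,0.186],[0.0245,-0.0228,0.186]],"delta_rot":[[0,0,0],[0,0,0],[0,0,0],[0,0,0],[0,0,0],[0,0,0],[0,0,0],[0,0,0]],"grip":[0.093,0.093,0.093,0.093,0.093,0.093,0.093,0.093]}' 30
python3 -m handwheel '{"offset":[[0,0,0],[0,0,0],[0,0,0],[0,0,0],[0,0,0],[0,0,0],[0,0,0]],"delta_rot":[[0,0,0],[0,0,0],[0,0,0],[0,0,0],[0,0,0],[0,0,0],[0,0,0]],"grip":[0.06,0.06,0.06,0.06,0.06,0.06,0.06]}' 30
```

```text
t: 17.48
ee_pos: [510.6, 82.0, 206.0]
tool_rot: [3.142, -0.001, -0.025]
wrist_force: [0.0, 0.7, -0.4]
width: 92.8
grip_force: 0.0
t: 18.35
ee_pos: [510.3, 82.1, 205.4]
tool_rot: [-3.142, -0.0, -0.026]
wrist_force: [-0.8, -0.3, 6.1]
width: 65.6
grip_force: 30.0
```

```bash
python3 -m handwheel '{"offset":[[0,0,-0.01],[0,0,-0.03],[0,0,-0.055],[0,0,-0.085],[0,0.04,-0.095],[0,0.09,-0.095],[0,0.14,-0.095],[0,0.175,-0.095],[0,0.185,-0.085],[0,0.185,-0.06],[0,0.185,-0.04],[0,0.185,-0.03]],"delta_rot":[[0,0,0],[0,0,0],[0,0,0],[0,0,0],[0,0,0],[0,0,0],[0,0,0],[0,0,0],[0,0,0],[0,0,0],[0,0,0],[0,0,0]],"grip":[0.06,0.06,0.06,0.06,0.06,0.06,0.06,0.06,0.06,0.06,0.06,0.06]}'
python3 -m handwheel '{"offset":[[0,0,0],[0,0,0.008],[0,0,0.014],[0,0,0.019],[0,0,0.023],[0,0,0.025],[0,0,0.025]],"delta_rot":[[0,0,0],[0,0,0],[0,0,0],[0,0,0],[0,0,0],[0,0,0],[0,0,0]],"grip":[0.06,0.06,0.06,0.06,0.06,0.06,0.06]}'
```

```text
t: 19.85
ee_pos: [504.6, -101.9, 233.3]
tool_rot: [-3.14, 0.003, -0.025]
wrist_force: [0.8, 0.3, -4.8]
width: 65.8
grip_force: 30.0
t: 20.72
ee_pos: [505.4, -102.9, 210.1]
tool_rot: [-3.142, 0.0, -0.026]
wrist_force: [-0.1, 0.3, -5.1]
width: 66.1
grip_force: 30.0
```

```bash
python3 -m handwheel '{"offset":[[0,0,0.001],[0,0,0.002],[0,0,0.002]],"delta_rot":[[0,0,0],[0,0,0],[0,0,0]],"grip":[0.06,0.06,0.06]}'
python3 -m handwheel '{"offset":[[0,0,0.0008],[0,0,0.0008]],"delta_rot":[[0,0,0],[0,0,0]],"grip":[0.06,0.06]}'
```

```text
t: 21.1
ee_pos: [505.5, -103.0, 208.5]
tool_rot: [3.141, -0.0, -0.026]
wrist_force: [0.5, -0.4, -2.0]
width: 65.6
grip_force: 30.0
t: 21.35
ee_pos: [505.5, -102.9, 208.4]
tool_rot: [3.141, -0.001, -0.026]
wrist_force: [-2.6, 0.7, 6.4]
width: 66.0
grip_force: 30.0
```

Contact came at exactly the expected height, so the bin is down on the rack floor. I release it, rise, and check.

```bash
python3 -m handwheel '{"offset":[[0,0,0],[0,0,0],[0,0,0],[0,0,0],[0,0,-0.03],[0,0,-0.08],[0,0,-0.14],[-0.022,0.03,-0.197],[-0.022,0.03,-0.197],[-0.022,0.03,-0.197]],"delta_rot":[[0,0,0],[0,0,0],[0,0,0],[0,0,0],[0,0,0],[0,0,0],[0,0,0],[0,0,0],[0,0,0],[0,0,0]],"grip":[0.093,0.093,0.093,0.093,0.093,0.093,0.093,0.093,0.093,0.093]}'
python3 - <<'E'
from h import *
f,P=cap('wrist'); save('w5.png',f,1.42); z=P[...,2]
hsv=cv2.cvtColor(f,cv2.COLOR_RGB2HSV); v,u=np.mgrid[:420,:560]; U,V=u*1.42,v*1.42
blue=(hsv[...,0]>95)&(hsv[...,0]<125)&(hsv[...,1]>120)&(V>160)&(V<330)
for a,b in((300,425),(445,575),(580,730)):
    p=P[blue&(U>a)&(U<b)&(z>30)]; print(cv2.minAreaRect(p[:,:2].astype(np.float32)),p[:,2].max(), np.percentile(p[p[:,0]>525][:,2],[50,90]))
E
```

```text
t: 22.6
ee_pos: [482.4, -132.4, 404.1]
tool_rot: [-3.141, -0.0, -0.026]
wrist_force: [0.1, -0.1, -0.7]
width: 92.9
grip_force: 0.0
((489.5830993652344, -102.77778625488281), (65.58565521240234, 114.48143005371094), 88.83059692382812) 59.9388666927627 [55.36299872 58.25918019]
((486.6915588378906, -212.81736755371094), (66.12311553955078, 114.47467803955078), 88.94227600097656) 60.33589644201601 [51.41205437 57.80190883]
((484.3493347167969, -318.5425109863281), (66.86703491210938, 114.44129180908203), 88.3887710571289) 60.49494015324041 [50.14092172 57.23079154]
```

View pics/w5.png

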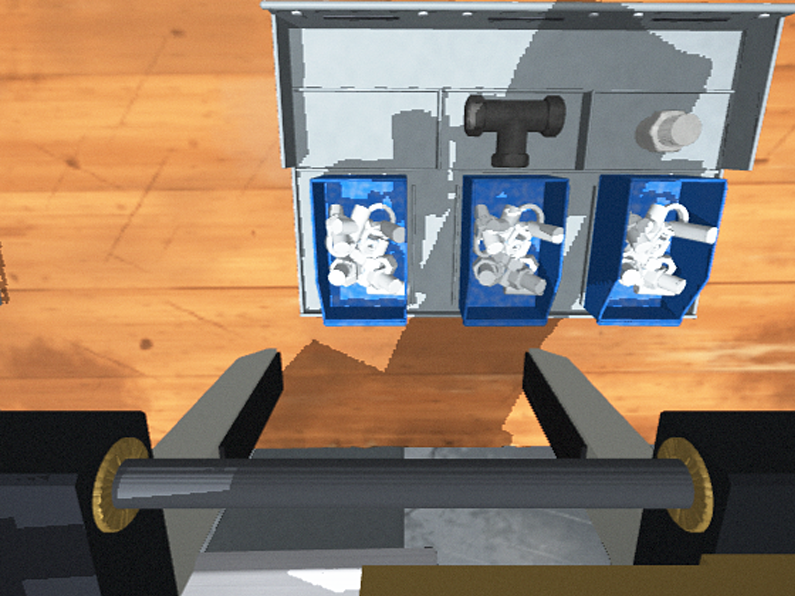

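The left bin is back in its lane at (360,250), within 1 mm of its starting pose and at the same height. The other bins, the tee and the adaptor are unmoved, so I hand in.

```bash
python3 -c "from bench import arm; print(arm.close_job())"
```

```text
the job is handed in; nothing more can be done
None
```

The job is handed in, with no verdict returned: the die set lies flat in the tray's large compartment, bin_left is back down in its lane within about 1 mm of where it started, and the last wrist view shows the other bins, the tee and the adaptor unmoved.

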